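# Set the gib screw of a dental mill's tool-magazine slide

### The arm

A 6-joint arm with a two-finger parallel gripper is mounted at the origin on the work surface. World frame = base frame: x ahead of the robot, y to its left, z up, the work surface at z = 0. Lengths are in m, angles in rad, forces in N, time in s.
With the tool pointing down it reaches from about 0.3 to 0.875 m from the base axis. Payload 6.4 kg.
Tool frame: the origin (TCP) lies at the centre of the arm's flange, where the gripper is bolted on; the fingertips stand 173 mm ahead of it and the grasp point (between the pads) lies 155 mm ahead of it (ctrl.pinch_z is the distance from the TCP to the grasp point, in m); z points along the fingers, y is the direction in which the jaws open and shut (so a half turn about z gives the same grasp; the last joint's range is limited). The gripper opens to 85 mm and grips with 20 to 120 N. Pads are 22 mm wide; open, the fingers measure 114 mm over their backs; the gripper's body (76 mm by 85 mm) begins 54 mm behind the grasp point. The pads swing forward as they close: fully open they stand 13 mm farther back than shut.
Start: joints at [-1.38, 0.181, 1.607, -0, 1.354, -0.206], TCP at [0.222, -0.53, 0.405] pointing down, gripper open.
Joint ranges: [-2.99, 2.99], [-0.89, 2.07], [0.3, 2.58], [-1.14, 4.28], [0, 2.63], [-3.12, 3.12]. Speed limits (rad/s): [2.57, 2.57, 3.01, 3.14, 3.14, 3.14].

### API

Orientations are given as a unit quaternion [w, x, y, z].
In Python, from bench import ctrl gives the robot as it stands.
- The arm moves only by the tool drive_tool, never from a script. Its argument "commands" is a list that holds one entry, the list of rows, each a list of 7 numbers: the shift along the tool's x, y, z in units of 50 mm (1.0 is 50 mm), then the turn, a rotation vector about the tool's x, y, z in units of 8 degrees (1.0 is 8 degrees), then the closure in counts, from 0 (fully open) to 255 (shut). A call has 1 to 10 rows; each row shifts and turns the commanded pose from where the row before left it, along the tool's axes as they then stand; what a row does not reach is not made up. A row lasts 1/10 s, in which the tool goes at most 50 mm and 8.59 degrees, less where a joint would pass 70% of its speed; a pose out of reach is approached as far as the arm can. A call is refused whole if a number of a shift passes 1 or a number of a turn 1, either way. A call with a gripper value outside its range is refused whole. The fingers move at their own pace and stop on an object; the grip force is fixed at half the most. Time passes only in rows, so rows that do not move let the fingers close. It gives the time, the measured TCP pose, the force and the opening at its end, in the units of the state.
- ctrl.get_obs(): the state, without advancing time (a new reading comes with each control period).
- ctrl.camera(name): name is "scene" or "top"; returns a dict with "pixels" (400x640x3 uint8, red, green, blue), "depth" (400x640 float32, m along the optical axis (not along the pixel's ray), 0 where there is no reading), "intrinsics" (3x3 intrinsics, pixels), "R" (3x3) and "t" (3): a world point X has camera coordinates R X + t. Camera axes: x right, y down, z forward; pixel columns grow to the right and rows downward; lengths in m; the calibration is good to about 2 mm. A picture is of the moment at which its call begins.
- ctrl.hand_in(): hands the job in, once; it reports no verdict.
The state is a dict: "time_s": time; "q": joint angles; "dq": joint speeds; "joint_efforts": joint torques, N m; "eef_pos": TCP position; "eef_rot": TCP orientation; "wrist_force": force on the tool from outside, world axes, zero at the start; "torque": the same for the moment, N m; "opening": opening from 0.0 (shut) to 1.0 (fully open).
Only numpy, scipy, OpenCV 4.12 (cv2) and the standard library are available. Lean on these libraries where they do the work, as an engineer would, in place of code of your own. Each camera call takes 0.05 s, during which the arm holds its last target. There are 200 camera calls.

### The job

Set the play of the dental mill's tool-magazine slide: turn the knurled gib thumbscrew in until it bottoms finger-tight on its brass thrust pad, without over-tightening it, then back it off a quarter turn. Only after that, run the magazine carriage fully home against its end stop by its pull bar; never drag the carriage while the screw is tight, and leave the milled blank, the screwdriver and the bur block where they lie.

Things in the scene. Friction and masses are not known exactly. Their poses are not given: they have to be found in the camera images.
- slide_base: Dark steel ground plate of the magazine slide, fixed on the bench, 130 (its x) x 260 (its y) x 18 mm, with two guide rails along y and an end-stop block (18 to 52 mm high) at its +y end. Origin: centre of its underside, on the bench; z up.
- travel (a joint): Distance (m) of the aluminium carriage (100 x 120 mm plate, top at 37 mm, with the steel tool-magazine box and upright burs, tops up to 88 mm above the bench) from home: 0 = against the end stop; grows towards the base's -y end, at most 0.075. Free, it slides with about 2 N.
- pull_bar (a point): Middle of the carriage's pull bar: a straight steel bar, 10 mm thick, 76 mm long along the base's x, 78 mm above the bench, standing 40 mm off the carriage's -y end. Moves with the carriage; its axes are those of the base. Within 15 mm of this point the space on both sides of the bar is free for fingers.
- head_grip (a point): Middle of the gib thumbscrew's knurled steel head, on its vertical axis, 110 mm above the bench: a round head 30 mm across, 98 to 122 mm above the bench, that can be gripped at any angle. x points along the index groove on its top and turns with it. Below it a 17 mm round collar and the bracket arm (top at 86 mm). All else within 100 mm of the axis stays below 89 mm.
- groove_end (a point): Outer end of the index groove on top of the thumbscrew's head, 13 mm from the axis, 122 mm above the bench; it turns with the head.
- turn (a joint): Thumbscrew angle (rad) from an arbitrary mark; grows as it is turned in: clockwise from above, 1.25 mm a turn. It bottoms 1.2 to 3.0 rad on from the start, differently each time. It runs with little drag (0.04 N m or less); at the bottom the torque climbs by about 0.2 N m in 0.1 rad. Finger-tight is 0.1 to 0.3 N m at the head; 0.5 N m spoils the pad. It stays where it is let go.
- thumbscrew: The same screw's non-turning frame, for its height only. Origin: the screw's lower tip, on the axis, under the bracket, about 45 mm above the bench; it sinks 1.25 mm a turn, so its reading is far too coarse to tell when the screw bottoms.
- thrust_pad: Round brass pad, 25 mm across, 5 mm thick, under the screw tip (40 to 45 mm above the bench), through which the screw presses on the carriage; the screw bottoms on it. Origin: on the screw axis at bench height; the heading of its frame differs from start to start.
- carriage: The carriage itself. Along its edge on the screw's side lies the brass gib strip, 20 x 118 mm, its top 40 mm above the bench, which the thrust pad presses on. Frame: axes of the base; origin at bench height under the middle of the 100 x 120 mm plate.
- milled_blank: Bystander: round white ceramic milling blank with milled pockets, 98.5 mm across, 16 mm thick, lying flat. Origin: centre of its underside.
- screwdriver: Bystander: screwdriver 170 mm long lying along its x, grey handle 26 mm thick to -x. Origin: its middle, at bench height.
- bur_block: Bystander: small white plastic block 40 x 62 x 22 mm with three upright burs, 40 mm high over all. Origin: centre of its underside.
There are look-alikes about, which are no part of the job. Of the things that look like the part that bears head_grip, the larger one is meant.

How it is judged:
By the outcome, as a careful person would: the job done as asked, in the order asked, and still so for the second after the job is handed in, with the robot touching nothing.
It also fails if it takes over 72 s, if anything falls off the work surface, if the arm or the gripper's body presses on something with over 40 N, if the wrist force passes 120 N, or if a joint passes its speed limit or range.

## Working session

There is one attempt and no reset: what is moved stays moved. The work goes in short steps, Python scripts to look and compute and a tool call to move; the robot and the scene stay as the last step left them, time stands still between calls to the robot, and variables do not carry over. Pictures are saved under pics/ and viewed, about 8 in all and at most 12, crops included, and the job is handed in when it is done.

Besides the shell and the picture viewer there is one more tool, called after ">>>" by a JSON object that holds its "method" and its "body", one argument or row to a line. drive_tool: Moves the arm, as the interface text tells. Its arguments: {"type":"object","properties":{"commands":{"type":"array","items":{"type":"array","items":{"type":"array","items":{"type":"number"}}}}},"required":["commands"]}

```bash
ls; mkdir -p pics; cat > h.py <<'E'
import numpy as np, cv2
from bench import ctrl
def snap(n,f):
    c=ctrl.camera(n); cv2.imwrite('pics/'+f+'.png',c['pixels'][:,:,::-1]); np.savez('pics/'+f+'.npz',**{k:np.array(v) for k,v in c.items()}); return c
def world(c,u,v,d):
    K=c['intrinsics']; p=np.array([(u-K[0,2])/K[0,0]*d,(v-K[1,2])/K[1,1]*d,d]); return c['R'].T@(p-c['t'])
def ray(c,u,v,z):
    o=-c['R'].T@c['t']; d=world(c,u,v,1.)-o; return o+d*(z-o[2])/d[2]
E
python3 - <<'E'
from h import *
for n in('scene','top'):
    c=snap(n,n+'0'); print(n,c['intrinsics'].tolist(),(-c['R'].T@c['t']).tolist(),c['R'].round(3).tolist())
o=ctrl.get_obs(); print(o, ctrl.pinch_z)
E
```

```text
pics
scene [[460.8807481505195, 0.0, 325.8284473776397], [0.0, 460.8807481505195, 195.59478870355295], [0.0, 0.0, 1.0]] [0.897334049062979, -0.38664290486762554, 1.01238403065496] [[0.783, 0.622, 0.003], [0.532, -0.668, -0.519], [-0.321, 0.408, -0.855]]
top [[392.7247688450195, 0.0, 323.05194028825105], [0.0, 392.7247688450195, 195.95706251264178], [0.0, 0.0, 1.0]] [0.42368308202105553, 0.08026417608140386, 0.9363399794721426] [[0.028, -0.999, 0.019], [-0.988, -0.03, -0.153], [0.153, -0.015, -0.988]]
{'time_s': 0.1, 'q': array([-1.38027222e+00,  1.81469480e-01,  1.60789111e+00,  1.48450814e-05,
        1.35380402e+00, -2.06303747e-01]), 'dq': array([-0.00167379, -0.0026063 , -0.00132418,  0.00172499, -0.00093025,
       -0.00128752]), 'joint_efforts': array([-3.89962206e-04, -4.45881486e+01, -3.52241850e+01, -3.48368103e-04,
        4.10656809e-03, -1.22119138e-05]), 'eef_pos': array([ 0.22220761, -0.53008822,  0.40388066]), 'eef_rot': array([-7.85900791e-04,  9.80380463e-01,  1.97112989e-01,  1.34481907e-05]), 'wrist_force': array([-0.13030697,  0.43199024,  0.0907729 ]), 'torque': array([-0.00388398,  0.03396839,  0.00811162]), 'opening': 0.9979533512857626} 0.1547
```

View pics/top0.png

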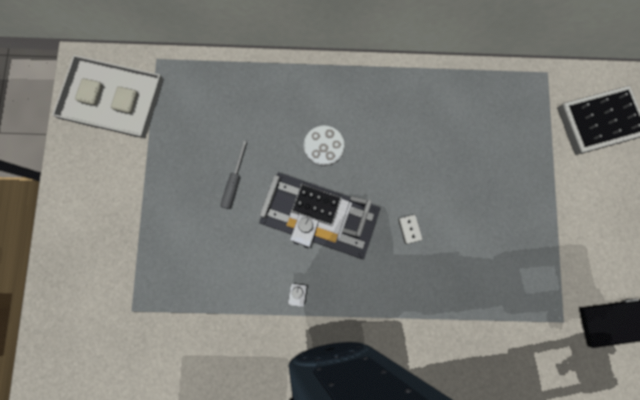

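View pics/scene0.png

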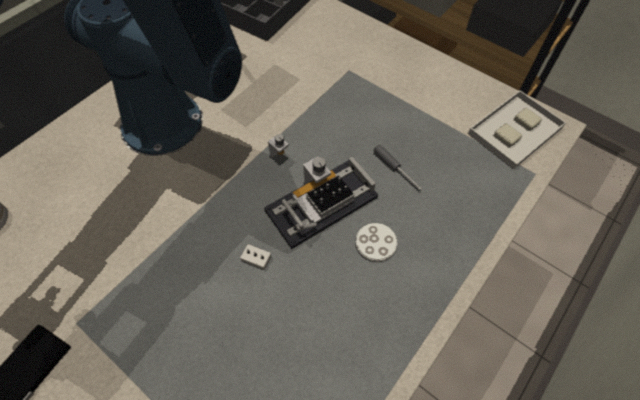

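The top view shows the slide centred near (320,215), the thumbscrew head near (306,225), the look-alike at (298,294), the end stop near (270,197) and the pull bar near (360,216). In the scene view the head is at (319,163). I'll zoom in on both.

```bash
python3 - <<'E'
from h import *
a=cv2.imread('pics/top0.png')[165:265,250:390]; b=cv2.imread('pics/scene0.png')[135:255,255:395]
a=cv2.resize(a,None,fx=5,fy=5,interpolation=cv2.INTER_CUBIC)[:, :]; b=cv2.resize(b,None,fx=5,fy=5,interpolation=cv2.INTER_CUBIC)
cv2.imwrite('pics/ta.png',a);cv2.imwrite('pics/sb.png',b)
for n in('top0','scene0'):
    c=np.load(f'pics/{n}.npz'); 
    D=c['depth']; v,u=np.nonzero(D>0); d=D[v,u]; K=c['intrinsics']
    P=np.stack([(u-K[0,2])/K[0,0]*d,(v-K[1,2])/K[1,1]*d,d],1); W=(P-c['t'])@c['R']
    m=(W[:,2]>.095)&(W[:,2]<.14)&(abs(W[:,0]-.4)<.25)&(abs(W[:,1]-.08)<.2)
    k=W[m]; print(n,len(k),k.mean(0) if len(k) else 0,k.min(0),k.max(0))
E
```

```text
top0 173 [0.48955092 0.10325639 0.12056135] [0.47551207 0.08949387 0.10088079] [0.50478023 0.11889192 0.12445297]
scene0 176 [0.48884089 0.09818881 0.11630505] [0.34258256 0.0854507  0.09516354] [0.50607402 0.12289733 0.12531396]
```

View pics/ta.png

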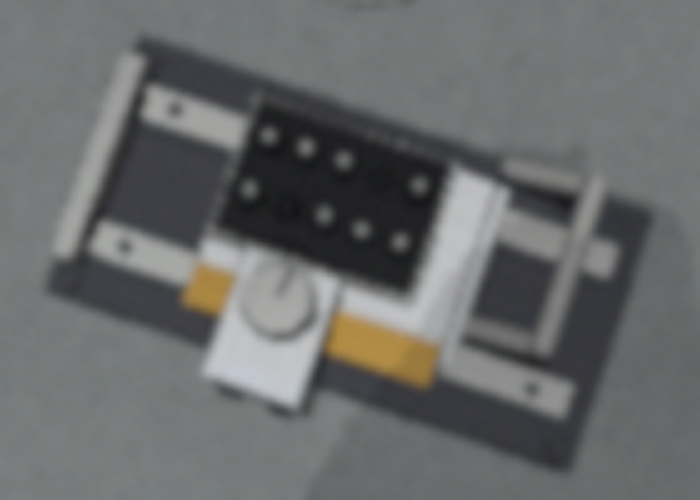

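View pics/sb.png

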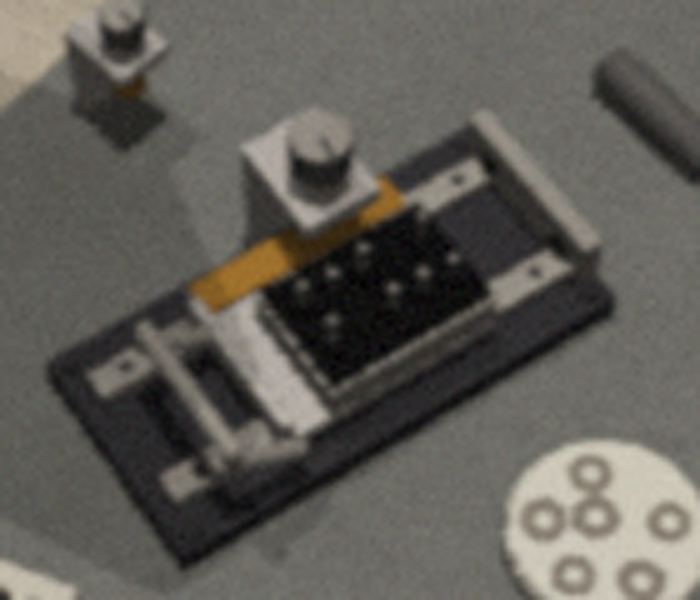

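The zoomed views show the head, with its groove, at crop (279,297) in the top view. The base corners, the end stop on the left and the pull bar on the right are all clear. Next I'll compute poses and the first move.

```bash
cat >> h.py <<'E'
def tool(dw):
    from scipy.spatial.transform import Rotation as R
    w,x,y,z=ctrl.get_obs()['eef_rot']; return R.from_quat([x,y,z,w]).as_matrix().T@np.array(dw)
E
python3 - <<'E'
from h import *
T=np.load('pics/top0.npz');S=np.load('pics/scene0.npz')
t=lambda u,v,z:ray(T,250+u/5,165+v/5,z)[:2]
s=lambda u,v,z:ray(S,255+u/5,135+v/5,z)[:2]
print('head',t(279,297,.122),s(322,132,.122))
for n,p in dict(c1=(140,38),c2=(650,212),c3=(570,468),c4=(48,290)).items(): print(n,t(*p,.018))
print('scene corners',s(50,365,.018),s(183,563,.018),s(612,305,.018))
print('bar',t(600,178,.083),t(545,352,.083),'scene',s(147,330,.083),s(228,445,.083))
print(tool([.490-.2222,.1035+.5301,0])/.05)
E
```

```text
head [0.48910109 0.1024154 ] [0.49181793 0.10339756]
c1 [0.61898833 0.17565709]
c2 [ 0.5427183  -0.06848564]
c3 [ 0.42222109 -0.03200742]
c4 [0.49758814 0.21309274]
scene corners [ 0.42782222 -0.03399021] [ 0.54970846 -0.07460608] [0.62610949 0.16856042]
bar [ 0.54870692 -0.03582041] [ 0.47172647 -0.01261846] scene [ 0.48129048 -0.01475885] [ 0.55011519 -0.03763809]
[ 9.83742033 -9.61723216  0.01807609]
```

>>> {"method": "drive_tool", "body": {
  "commands": [
    [[0.5,-0.48,0,0,0,0,0],[0.5,-0.48,0,0,0,0,0],[0.5,-0.48,0,0,0,0,0],[0.5,-0.48,0,0,0,0,0],[0.5,-0.48,0,0,0,0,0],[0.5,-0.48,0,0,0,0,0],[0.5,-0.48,0,0,0,0,0],[0.5,-0.48,0,0,0,0,0],[0.5,-0.48,0,0,0,0,0],[0.5,-0.48,0,0,0,0,0]]
  ]
}}

```text
time_s: 1.1
eef_pos: [0.3602, -0.2109, 0.4044]
eef_rot: [-0.0, 0.98, 0.197, -0.0]
wrist_force: [0.3, -0.3, 0.1]
opening: 1.0
```

>>> {"method": "drive_tool", "body": {
  "commands": [
    [[0.48,-0.48,0,0,0,0,0],[0.48,-0.48,0,0,0,0,0],[0.48,-0.48,0,0,0,0,0],[0.48,-0.48,0,0,0,0,0],[0.48,-0.48,0,0,0,0,0],[0.48,-0.48,0,0,0,0,0],[0.48,-0.48,0,0,0,0,0],[0.48,-0.48,0,0,0,0,0],[0.48,-0.48,0,0,0,0,0],[0.48,-0.48,0,0,0,0,0]]
  ]
}}

```text
time_s: 2.1
eef_pos: [0.4888, 0.1032, 0.4043]
eef_rot: [-0.0, 0.98, 0.197, -0.0]
wrist_force: [0.4, -0.2, -0.4]
opening: 1.0
```

>>> {"method": "drive_tool", "body": {
  "commands": [
    [[0,0,0,0,0,-1,0],[0,0,0,0,0,-1,0],[0,0,0,0,0,-1,0],[0,0,0,0,0,-1,0],[0,0,0,0,0,-1,0],[0,0,0,0,0,-1,0],[0,0,0,0,0,-1,0],[0,0,0,0,0,-1,0],[0,0,0,0,0,-1,0],[0,0,0,0,0,-1,0]]
  ]
}}

```text
time_s: 3.1
eef_pos: [0.4885, 0.1018, 0.4043]
eef_rot: [-0.0, 0.622, 0.783, -0.0]
wrist_force: [0.8, 0.1, -0.2]
opening: 1.003
```

>>> {"method": "drive_tool", "body": {
  "commands": [
    [[0,0,0,0,0,-1,0],[0,0,0,0,0,-1,0],[0,0,0,0,0,-1,0],[0,0,0,0,0,-1,0],[0,0,0,0,0,-1,0],[0,0,0,0,0,-1,0],[0,0,0,0,0,-1,0],[0,0,0,0,0,-1,0],[0,0,0,0,0,-1,0],[0,0,0,0,0,-1,0]]
  ]
}}

```text
time_s: 4.1
eef_pos: [0.4885, 0.1018, 0.4043]
eef_rot: [-0.0, -0.027, 1.0, 0.0]
wrist_force: [-0.3, 0.5, 0.3]
opening: 0.997
```

>>> {"method": "drive_tool", "body": {
  "commands": [
    [[0,0,0,0,0,-1,0],[0,0,0,0,0,-1,0],[0,0,0,0,0,-1,0],[0,0,0,0,0,-1,0],[0,0,0,0,0,-1,0],[0,0,0,0,0,-1,0],[0,0,0,0,0,-1,0],[0,0,0,0,0,-1,0],[0,0,0,0,0,-1,0]]
  ]
}}

```text
time_s: 5.0
eef_pos: [0.4885, 0.1018, 0.4042]
eef_rot: [-0.0, -0.609, 0.793, 0.0]
wrist_force: [-0.5, 0.6, 0.4]
opening: 0.999
```

```bash
python3 - <<'E'
from h import *
o=ctrl.get_obs(); print(o['time_s'],o['q'].round(3),o['eef_pos'],o['eef_rot'],o['torque'],o['wrist_force'])
print(tool(np.array([.4905,.103,.265])-o['eef_pos'])/.05)
E
```

```text
5.0 [-0.033  0.009  1.794 -0.     1.339 -2.914] [0.4884668  0.10175519 0.40423154] [-3.71804530e-04 -6.09219224e-01  7.93001711e-01  2.91471856e-04] [ 0.01294727  0.03741774 -0.05629509] [-0.52220512  0.58778479  0.36064708]
[-0.03518765 -0.03542339  2.78459136]
```

>>> {"method": "drive_tool", "body": {
  "commands": [
    [[-0.035,-0.035,0.7,0,0,0,0],[0,0,0.7,0,0,0,0],[0,0,0.7,0,0,0,0],[0,0,0.4,0,0,0,0],[0,0,0.28,0,0,0,0],[0,0,0,0,0,0,0]]
  ]
}}

```text
time_s: 5.6
eef_pos: [0.4899, 0.1029, 0.2637]
eef_rot: [-0.002, -0.607, 0.795, 0.001]
wrist_force: [-0.4, -0.0, 0.1]
opening: 0.999
```

```bash
python3 - <<'E'
from h import *
c=snap('scene','s1'); cv2.imwrite('pics/s1c.png',cv2.resize(cv2.imread('pics/s1.png')[110:230,250:390],None,fx=5,fy=5,interpolation=cv2.INTER_CUBIC))
o=ctrl.get_obs(); print(o['eef_pos'],o['torque'],o['wrist_force'])
E
```

```text
[0.49065469 0.10297885 0.26525926] [ 0.01299204 -0.01790072  0.05713491] [0.26666669 1.21646287 0.27177401]
```

View pics/s1c.png

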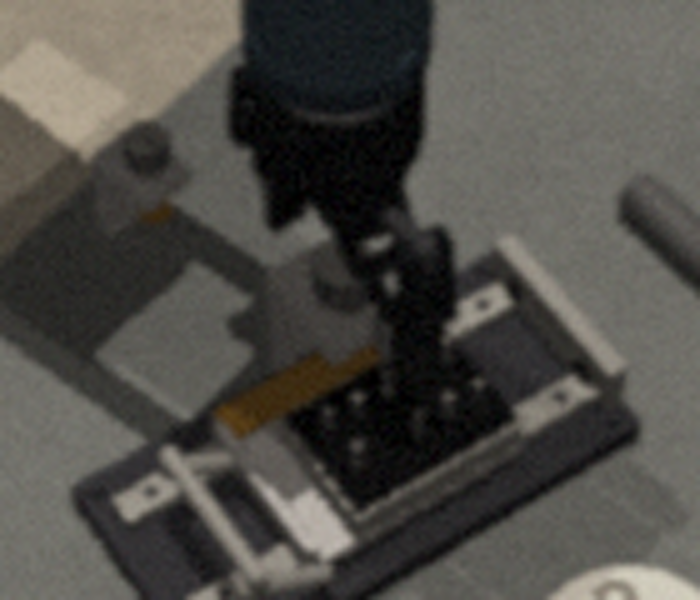

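The head sits between the open fingers. I'll close on it.

>>> {"method": "drive_tool", "body": {
  "commands": [
    [[0,0,0,0,0,0,120],[0,0,0,0,0,0,160],[0,0,0,0,0,0,200],[0,0,0,0,0,0,255],[0,0,0,0,0,0,255],[0,0,0,0,0,0,255]]
  ]
}}

```text
time_s: 6.25
eef_pos: [0.4908, 0.1031, 0.2667]
eef_rot: [0.0, -0.607, 0.795, -0.0]
wrist_force: [-3.7, 0.2, 6.9]
opening: 0.331
```

```bash
cat > rd.py <<'E'
from h import *
import sys
n=int(sys.argv[1]) if len(sys.argv)>1 else 6
L=[]
for i in range(n):
    ctrl.camera('top'); o=ctrl.get_obs(); L.append(np.r_[o['wrist_force'],o['torque']])
L=np.array(L); q=o['eef_rot']; h=2*np.degrees(np.arctan2(q[2],q[1]))
print('t',round(o['time_s'],2),'F',L.mean(0)[:3].round(2),'M',L.mean(0)[3:].round(3),'sdMz',L[:,5].std().round(3),'head',round(h%360,2),'q6',o['q'][5].round(4),'pos',o['eef_pos'].round(4),'op',round(o['opening'],3),'tooldF',tool(L.mean(0)[:3]).round(2))
E
python3 rd.py
```

```text
t 6.55 F [-3.36  0.38  7.34] M [ 0.084  0.575 -0.003] sdMz 0.019 head 254.75 q6 -2.9055 pos [0.4908 0.1031 0.2667] op 0.333 tooldF [ 0.52  3.34 -7.34]
```

>>> {"method": "drive_tool", "body": {
  "commands": [
    [[0,0,-0.02,0,0,0.5,255],[0,0,0,0,0,1,255],[0,0,0,0,0,1,255],[0,0,0,0,0,1,255],[0,0,0,0,0,1,255],[0,0,0,0,0,1,255],[0,0,0,0,0,1,255],[0,0,0,0,0,0.5,255],[0,0,0,0,0,0,255],[0,0,0,0,0,0,255]]
  ]
}}

```text
time_s: 7.55
eef_pos: [0.4901, 0.1035, 0.2666]
eef_rot: [-0.001, -0.163, 0.987, 0.001]
wrist_force: [-4.2, 3.4, 2.2]
opening: 0.33
```

```bash
python3 rd.py
```

```text
t 7.85 F [-3.59  4.    1.76] M [ 0.57   0.642 -0.055] sdMz 0.047 head 198.82 q6 -1.9294 pos [0.4901 0.1035 0.2666] op 0.33 tooldF [ 2.11  4.94 -1.74]
```

>>> {"method": "drive_tool", "body": {
  "commands": [
    [[0,0,0,0,0,0.6,255],[0,0,0,0,0,0.65,255],[0,0,0,0,0,0,255],[0,0,0,0,0,0,255]]
  ]
}}

```text
time_s: 8.25
eef_pos: [0.49, 0.1037, 0.2665]
eef_rot: [-0.001, -0.077, 0.997, 0.001]
wrist_force: [-3.7, 5.1, 2.4]
opening: 0.336
```

```bash
python3 rd.py
```

```text
t 8.55 F [-3.98  4.24  2.28] M [ 0.687  0.682 -0.039] sdMz 0.028 head 188.82 q6 -1.7549 pos [0.49   0.1037 0.2666] op 0.329 tooldF [ 3.29  4.81 -2.27]
```

>>> {"method": "drive_tool", "body": {
  "commands": [
    [[0,0,0,0,0,0.75,255],[0,0,0,0,0,0,255],[0,0,0,0,0,0,255]]
  ]
}}

```text
time_s: 8.85
eef_pos: [0.49, 0.1037, 0.2665]
eef_rot: [-0.001, -0.025, 1.0, 0.001]
wrist_force: [-4.4, 5.5, 2.4]
opening: 0.334
```

```bash
python3 rd.py
```

```text
t 9.15 F [-4.18  4.68  2.33] M [ 0.784  0.71  -0.034] sdMz 0.022 head 182.82 q6 -1.6502 pos [0.49   0.1037 0.2665] op 0.336 tooldF [ 3.95  4.89 -2.31]
```

>>> {"method": "drive_tool", "body": {
  "commands": [
    [[0,0,0,0,0,0.75,255],[0,0,0,0,0,0,255],[0,0,0,0,0,0,255]]
  ]
}}

```text
time_s: 9.45
eef_pos: [0.49, 0.1038, 0.2665]
eef_rot: [-0.001, 0.028, 1.0, 0.001]
wrist_force: [-3.2, 4.8, 2.4]
opening: 0.333
```

```bash
python3 rd.py
```

```text
t 9.75 F [-4.2   5.45  1.86] M [ 0.898  0.677 -0.04 ] sdMz 0.022 head 176.82 q6 -1.5455 pos [0.49   0.1038 0.2665] op 0.331 tooldF [ 4.5   5.21 -1.84]
```

>>> {"method": "drive_tool", "body": {
  "commands": [
    [[0.012,0.014,0,0,0,0.75,255],[0,0,0,0,0,0,255],[0,0,0,0,0,0,255]]
  ]
}}

```text
time_s: 10.05
eef_pos: [0.4897, 0.1042, 0.2665]
eef_rot: [-0.001, 0.079, 0.997, 0.0]
wrist_force: [-3.3, 4.6, 1.3]
opening: 0.333
```

```bash
python3 rd.py
```

```text
t 10.35 F [-3.54  4.62  0.74] M [ 0.751  0.578 -0.081] sdMz 0.019 head 170.94 q6 -1.4415 pos [0.4897 0.1042 0.2665] op 0.332 tooldF [ 4.22  4.01 -0.73]
```

>>> {"method": "drive_tool", "body": {
  "commands": [
    [[0.012,0.012,0,0,0,0.75,255],[0,0,0,0,0,0,255],[0,0,0,0,0,0,255]]
  ]
}}

```text
time_s: 10.65
eef_pos: [0.4895, 0.1045, 0.2665]
eef_rot: [-0.0, 0.131, 0.991, 0.0]
wrist_force: [-2.0, 3.8, -1.4]
opening: 0.333
```

```bash
python3 rd.py
```

```text
t 10.95 F [-2.72  4.26 -0.6 ] M [0.602 0.547 0.04 ] sdMz 0.035 head 164.82 q6 -1.3333 pos [0.4896 0.1045 0.2665] op 0.331 tooldF [3.74 3.4  0.6 ]
```

>>> {"method": "drive_tool", "body": {
  "commands": [
    [[0,0,0,0,0,0.35,255],[0,0,0,0,0,0,255],[0,0,0,0,0,0,255]]
  ]
}}

```text
time_s: 11.25
eef_pos: [0.4895, 0.1045, 0.2665]
eef_rot: [-0.0, 0.156, 0.988, 0.0]
wrist_force: [-3.4, 4.0, -1.6]
opening: 0.332
```

```bash
python3 rd.py
```

```text
t 11.55 F [-2.61  4.18 -1.08] M [ 0.694  0.538 -0.021] sdMz 0.029 head 162.01 q6 -1.2844 pos [0.4895 0.1045 0.2665] op 0.331 tooldF [3.78 3.17 1.08]
```

>>> {"method": "drive_tool", "body": {
  "commands": [
    [[0,0,0,0,0,0.7,255],[0,0,0,0,0,0,255],[0,0,0,0,0,0,255]]
  ]
}}

```text
time_s: 11.85
eef_pos: [0.4896, 0.1046, 0.2665]
eef_rot: [-0.0, 0.204, 0.979, 0.0]
wrist_force: [-2.9, 4.5, -1.0]
opening: 0.329
```

```bash
python3 rd.py
```

```text
t 12.15 F [-2.68  4.55 -1.52] M [ 0.743  0.483 -0.013] sdMz 0.027 head 156.41 q6 -1.1866 pos [0.4896 0.1046 0.2665] op 0.333 tooldF [4.27 3.1  1.52]
```

>>> {"method": "drive_tool", "body": {
  "commands": [
    [[0,0,0,0,0,0.75,255],[0,0,0,0,0,0,255],[0,0,0,0,0,0,255]]
  ]
}}

```text
time_s: 12.45
eef_pos: [0.4896, 0.1046, 0.2665]
eef_rot: [-0.0, 0.255, 0.967, 0.0]
wrist_force: [-1.8, 4.8, -2.5]
opening: 0.335
```

```bash
python3 rd.py
```

```text
t 12.75 F [-1.77  4.94 -2.28] M [0.774 0.368 0.085] sdMz 0.016 head 150.41 q6 -1.082 pos [0.4897 0.1046 0.2665] op 0.329 tooldF [3.97 3.42 2.28]
```

>>> {"method": "drive_tool", "body": {
  "commands": [
    [[0,0,0,0,0,0.35,255],[0,0,0,0,0,0,255],[0,0,0,0,0,0,255]]
  ]
}}

```text
time_s: 13.05
eef_pos: [0.4897, 0.1046, 0.2665]
eef_rot: [-0.0, 0.279, 0.96, 0.0]
wrist_force: [-0.5, 4.9, -3.0]
opening: 0.334
```

```bash
python3 rd.py
```

```text
t 13.35 F [-1.48  4.94 -2.74] M [0.789 0.365 0.136] sdMz 0.026 head 147.62 q6 -1.0332 pos [0.4897 0.1046 0.2665] op 0.333 tooldF [3.9  3.38 2.74]
```

>>> {"method": "drive_tool", "body": {
  "commands": [
    [[0,0,0,0,0,0.3,255],[0,0,0,0,0,0,255],[0,0,0,0,0,0,255]]
  ]
}}

```text
time_s: 13.65
eef_pos: [0.4897, 0.1046, 0.2665]
eef_rot: [-0.0, 0.299, 0.954, 0.0]
wrist_force: [-0.7, 5.0, -3.1]
opening: 0.334
```

```bash
python3 rd.py 10
```

```text
t 14.15 F [-0.96  4.79 -3.25] M [0.867 0.278 0.188] sdMz 0.025 head 145.26 q6 -0.992 pos [0.4897 0.1046 0.2665] op 0.333 tooldF [3.52 3.39 3.25]
```

Torque has climbed steadily over the last readings (-0.01, 0.085, 0.136, 0.188 N m), so the screw is bottomed and finger-tight. I'll back it off 90°, plus a few degrees for twist unwinding in the grip.

>>> {"method": "drive_tool", "body": {
  "commands": [
    [[0,0,0,0,0,-0.5,255],[0,0,0,0,0,-1,255],[0,0,0,0,0,-1,255],[0,0,0,0,0,-1,255],[0,0,0,0,0,-1,255],[0,0,0,0,0,-1,255],[0,0,0,0,0,-1,255],[0,0,0,0,0,-1,255],[0,0,0,0,0,-1,255],[0,0,0,0,0,-1,255]]
  ]
}}

```text
time_s: 15.15
eef_pos: [0.4899, 0.1038, 0.2667]
eef_rot: [-0.0, -0.355, 0.935, -0.001]
wrist_force: [-1.7, -0.0, -1.9]
opening: 0.329
```

>>> {"method": "drive_tool", "body": {
  "commands": [
    [[0,0,0,0,0,-1,255],[0,0,0,0,0,-1,255],[0,0,0,0,0,0,255],[0,0,0,0,0,0,255]]
  ]
}}

```text
time_s: 15.55
eef_pos: [0.4901, 0.1038, 0.2668]
eef_rot: [0.0, -0.477, 0.879, -0.001]
wrist_force: [0.7, -3.4, -3.6]
opening: 0.329
```

```bash
python3 rd.py
```

```text
t 15.85 F [ 0.33 -4.23 -3.53] M [-0.909 -0.293  0.04 ] sdMz 0.042 head 237.09 q6 -2.5946 pos [0.4901 0.1039 0.2668] op 0.33 tooldF [ 3.37 -2.57  3.53]
```

>>> {"method": "drive_tool", "body": {
  "commands": [
    [[0,0,0,0,0,0,0],[0,0,0,0,0,0,0],[0,0,0,0,0,0,0],[0,0,-0.4,0,0,0,0],[0,0,-0.8,0,0,0,0],[0,0,-0.8,0,0,0,0],[0,0,-0.8,0,0,0,0],[0,0,0,0,0,0.8,0]]
  ]
}}

```text
time_s: 16.65
eef_pos: [0.4914, 0.1047, 0.4135]
eef_rot: [0.005, -0.428, 0.904, -0.002]
wrist_force: [0.2, -0.4, 0.5]
opening: 1.0
```

>>> {"method": "drive_tool", "body": {
  "commands": [
    [[0,0,0,0,0,1,0],[0,0,0,0,0,1,0],[0,0,0,0,0,1,0],[0,0,0,0,0,1,0],[0,0,0,0,0,1,0],[0,0,0,0,0,1,0],[0,0,0,0,0,1,0],[0,0,0,0,0,1,0],[0,0,0,0,0,0.5,0],[0,0,0,0,0,0,0]]
  ]
}}

```text
time_s: 17.65
eef_pos: [0.4897, 0.1046, 0.4069]
eef_rot: [0.0, 0.15, 0.989, 0.0]
wrist_force: [-0.3, -0.1, 0.5]
opening: 1.002
```

```bash
python3 rd.py 2; python3 - <<'E'
from h import *
a=snap('top','t2')['pixels'][165:265,250:390,::-1]; b=snap('scene','s2')['pixels'][135:255,255:395,::-1]
im=np.vstack([cv2.resize(x,(560,int(x.shape[0]*4)),interpolation=cv2.INTER_CUBIC)[:300 if i else 400] for i,x in enumerate([a,b])]); cv2.imwrite('pics/c2.png',im[:600])
o=ctrl.get_obs(); print(tool(np.array([.513,-.025,.233])-o['eef_pos'])/.05)
E
```

```text
t 17.75 F [-0.12 -0.6  -0.  ] M [ 0.012  0.005 -0.014] sdMz 0.028 head 162.86 q6 -1.2989 pos [0.4897 0.1046 0.4069] op 1.002 tooldF [-0.06 -0.61 -0.  ]
[-1.20894886 -2.33702162  3.47492758]
```

View pics/c2.png

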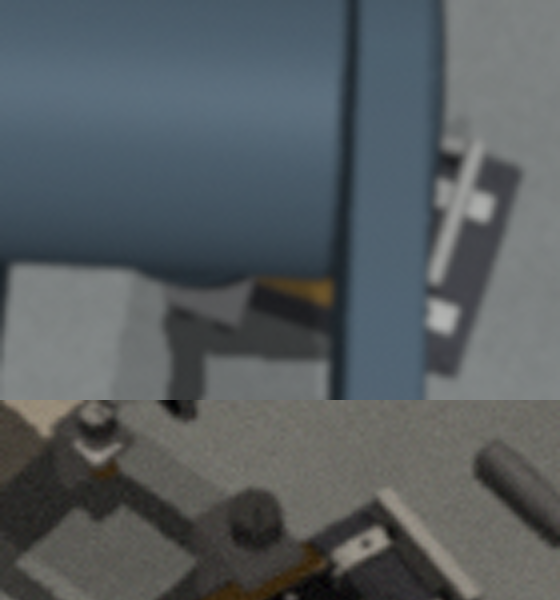

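>>> {"method": "drive_tool", "body": {
  "commands": [
    [[-0.3,-0.585,0,0,0,0,0],[-0.3,-0.585,0,0,0,0,0],[-0.3,-0.585,0,0,0,0,0],[-0.3,-0.585,0,0,0,0,0],[0,0,0.5,0,0,0,0],[0,0,0,0,0,0,0]]
  ]
}}

```text
time_s: 18.45
eef_pos: [0.5114, -0.0258, 0.3789]
eef_rot: [-0.003, 0.151, 0.989, 0.0]
wrist_force: [0.5, 0.8, -0.9]
opening: 1.0
```

```bash
python3 - <<'E'
from h import *
b=snap('scene','s3')['pixels'][:,:,::-1]; snap('top','t3')
a=cv2.imread('pics/scene0.png')
def f(i,x):
    x=i[148:180,302:336]; x=cv2.resize(x,None,fx=11,fy=11,interpolation=cv2.INTER_CUBIC); return cv2.normalize(x,None,0,255,cv2.NORM_MINMAX)
t0=cv2.imread('pics/top0.png')[208:240,289:323]; t0=cv2.resize(t0,None,fx=7,fy=7,interpolation=cv2.INTER_CUBIC)
im=np.hstack([f(a,0),f(b,0)]); bot=np.zeros((230,im.shape[1],3),np.uint8)
bot[:224,:238]=cv2.normalize(t0,None,0,255,cv2.NORM_MINMAX)
t3=cv2.imread('pics/t3.png')[208:240,289:323]; bot[:224,374:374+238]=cv2.normalize(cv2.resize(t3,None,fx=7,fy=7,interpolation=cv2.INTER_CUBIC),None,0,255,cv2.NORM_MINMAX)
cv2.imwrite('pics/c3.png',np.vstack([im,bot]))
o=ctrl.get_obs(); print(o['eef_pos'],tool(np.array([.513,-.025,.233])-o['eef_pos'])/.05)
E
```

```text
[ 0.51209678 -0.02490888  0.38141916] [-0.02313665  0.0030623   2.96834695]
```

View pics/c3.png

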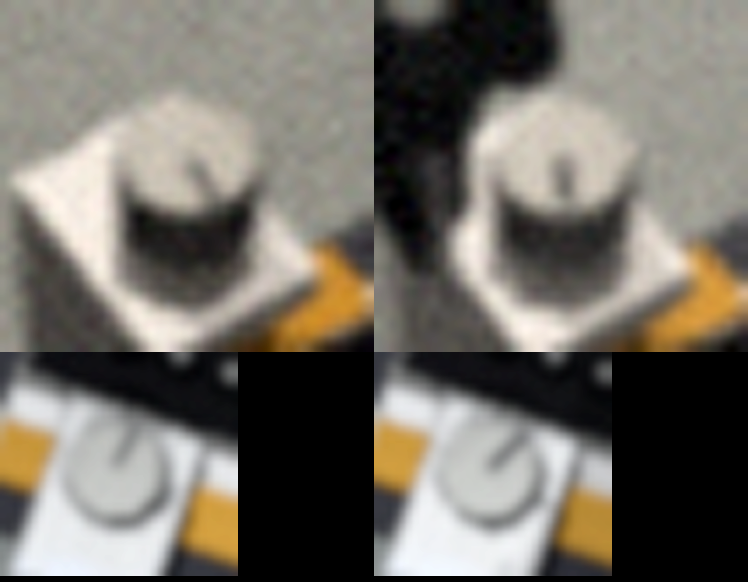

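The groove turned clockwise a little between the before and after views, about 20–25° net against 17.7° by the tool, so the head followed the grip. I'll put a number on it.

```bash
python3 - <<'E'
from h import *
for n,C in (('top',(.4900,.1030)),('scene',(.4900,.1030))):
  for k in ('0','3'):
    f=('top' if n=='top' else 'scene')+k if k=='0' else ('t3' if n=='top' else 's3')
    c=np.load(f'pics/{f}.npz'); g=c['pixels'].astype(np.float32).mean(2)
    res=[]
    # head centre: fit from bright top by sampling polar profile on the z=.122 plane
    best=None
    for dx in np.arange(-.003,.0031,.0005):
      for dy in np.arange(-.003,.0031,.0005):
        cx,cy=C[0]+dx,C[1]+dy
        a=np.radians(np.arange(0,360,3)); r=np.arange(.004,.0125,.001)
        P=np.stack([cx+np.outer(r,np.cos(a)),cy+np.outer(r,np.sin(a)),np.full((len(r),len(a)),.122)],-1)
        X=P@c['R'].T+c['t']; K=c['intrinsics']; u=(X[...,0]/X[...,2]*K[0,0]+K[0,2]).astype(np.float32); v=(X[...,1]/X[...,2]*K[1,1]+K[1,2]).astype(np.float32)
        I=cv2.remap(g,u,v,cv2.INTER_LINEAR); p=np.median(I)-I.mean(0); w=np.convolve(np.r_[p[-3:],p,p[:3]],np.ones(7)/7,'valid')
        s=w.max()-np.abs(np.delete(w,range(max(0,w.argmax()-12),min(len(w),w.argmax()+13)))).mean()
        if best is None or s>best[0]: best=(s,np.degrees(a[w.argmax()]),dx,dy)
    print(f,best)
E
```

```text
top0 (np.float64(29.730663630808767), np.float64(342.0), np.float64(0.003), np.float64(-0.001))
t3 (np.float64(38.53751950371533), np.float64(321.0), np.float64(-0.002), np.float64(0.0015000000000000005))
scene0 (np.float64(35.52354525974818), np.float64(336.0), np.float64(0.003), np.float64(-0.003))
s3 (np.float64(42.0008942797668), np.float64(312.0), np.float64(0.003), np.float64(-0.003))
```

The groove shows a net turn of about 22.5° clockwise, against 17.7° by the tool. So the grip lagged a few degrees and the real back-off is about 83°. There is plenty of time, so I'll regrip and back off a few degrees more.

>>> {"method": "drive_tool", "body": {
  "commands": [
    [[0.295,0.5825,0,0,0,0,0],[0.295,0.5825,0,0,0,0,0],[0.295,0.5825,0,0,0,0,0],[0.295,0.5825,0,0,0,0,0],[0,0,0,0,0,0,0],[0,0,0.8,0,0,0,0],[0,0,0.8,0,0,0,0],[0,0,0.5,0,0,0,0],[0,0,0.2,0,0,0,0],[0,0,0,0,0,0,0]]
  ]
}}

```text
time_s: 19.55
eef_pos: [0.4904, 0.1037, 0.2662]
eef_rot: [-0.001, 0.15, 0.989, -0.0]
wrist_force: [-0.7, -0.6, 0.4]
opening: 1.002
```

>>> {"method": "drive_tool", "body": {
  "commands": [
    [[0,0,0,0,0,0,120],[0,0,0,0,0,0,160],[0,0,0,0,0,0,200],[0,0,0,0,0,0,255],[0,0,0,0,0,0,255],[0,0,0,0,0,0,255]]
  ]
}}

```text
time_s: 20.15
eef_pos: [0.4912, 0.1039, 0.268]
eef_rot: [0.001, 0.15, 0.989, 0.001]
wrist_force: [-0.6, 2.7, 6.0]
opening: 0.336
```

```bash
python3 rd.py 3
```

```text
t 20.3 F [-0.27  3.15  5.88] M [ 0.281  0.158 -0.008] sdMz 0.012 head 162.74 q6 -1.2985 pos [0.4912 0.1039 0.268 ] op 0.329 tooldF [ 1.18  2.93 -5.88]
```

>>> {"method": "drive_tool", "body": {
  "commands": [
    [[0,0,0,0,0,-0.5,255],[0,0,0,0,0,-0.5,255],[0,0,0,0,0,0,255],[0,0,0,0,0,0,0],[0,0,0,0,0,0,0],[0,0,0,0,0,0,0],[0,0,-0.4,0,0,0,0],[0,0,-0.8,0,0,0,0],[0,0,-0.8,0,0,0,0],[0,0,-0.4,0,0,0.5,0]]
  ]
}}

```text
time_s: 21.3
eef_pos: [0.4912, 0.1035, 0.3903]
eef_rot: [0.002, 0.116, 0.993, 0.0]
wrist_force: [0.8, -0.5, -0.5]
opening: 0.999
```

>>> {"method": "drive_tool", "body": {
  "commands": [
    [[-0.3,-0.585,0,0,0,0.5,0],[-0.3,-0.585,0,0,0,0,0],[-0.3,-0.585,0,0,0,0,0],[-0.3,-0.585,0,0,0,0,0],[0,0,0.5,0,0,0,0],[0,0,0,0,0,0,0],[0,0,0,0,0,0,0]]
  ]
}}

```text
time_s: 22.0
eef_pos: [0.515, -0.0253, 0.3612]
eef_rot: [-0.001, 0.15, 0.989, 0.0]
wrist_force: [0.4, 1.2, 0.1]
opening: 1.002
```

```bash
cat > g.py <<'E'
from h import *
# groove: dark pixels in head top (z=.122), angle by weighted mean of ray points relative to bright-disc centroid
def groove(f):
    c=np.load(f'pics/{f}.npz'); g=c['pixels'].astype(np.float32).mean(2); K=c['intrinsics']
    xs=np.arange(-.016,.0161,.0004); X,Y=np.meshgrid(.490+xs,.1035+xs)
    P=np.stack([X,Y,np.full_like(X,.122)],-1)@c['R'].T+c['t']
    I=cv2.remap(g,(P[...,0]/P[...,2]*K[0,0]+K[0,2]).astype(np.float32),(P[...,1]/P[...,2]*K[1,1]+K[1,2]).astype(np.float32),cv2.INTER_CUBIC)
    r=np.hypot(X-.490,Y-.1035); m=r<.0115; d=np.clip(np.median(I[m])-10-I,0,None)*m
    x0,y0=(X*d).sum()/d.sum(),(Y*d).sum()/d.sum(); sx=X-x0;sy=Y-y0
    a=.5*np.degrees(np.arctan2(2*(d*sx*sy).sum(),(d*(sx**2-sy**2)).sum()))
    return 'axis',round(a,1),'cent',round(np.degrees(np.arctan2(y0-.1035,x0-.490)),1)
E
python3 - <<'E'
from g import *
snap('scene','s4');snap('top','t4')
for f in('top0','t3','t4','scene0','s3','s4'): print(f,groove(f))
o=ctrl.get_obs(); print(o['eef_pos'],o['eef_rot'],tool(np.array([.513,-.025,.233])-o['eef_pos'])/.05)
E
```

```text
top0 ('axis', np.float64(-26.0), 'cent', np.float64(-20.8))
t3 ('axis', np.float64(-43.3), 'cent', np.float64(-43.5))
t4 ('axis', np.float64(-34.0), 'cent', np.float64(-32.8))
scene0 ('axis', np.float64(-34.6), 'cent', np.float64(-35.1))
s3 ('axis', np.float64(-47.7), 'cent', np.float64(-52.1))
s4 ('axis', np.float64(78.9), 'cent', np.float64(167.3))
[ 0.5155225  -0.0249651   0.36245248] [ 3.52132845e-04  1.49679848e-01  9.88734453e-01 -1.81753243e-05] [ 0.04979979 -0.01577912  2.58901415]
```

Top view measures a further back-off of about 9–10° (the tool turned 8°), so the total is close to a quarter turn. Next is the pull bar, with fingers part-closed before descending.

>>> {"method": "drive_tool", "body": {
  "commands": [
    [[0.05,-0.015,0,0,0,0,140],[0,0,0.3,0,0,0,140],[0,0,0.7,0,0,0,140],[0,0,0.7,0,0,0,140],[0,0,0.5,0,0,0,140],[0,0,0.3,0,0,0,140],[0,0,0.09,0,0,0,140],[0,0,0,0,0,0,140]]
  ]
}}

```text
time_s: 22.9
eef_pos: [0.5128, -0.0251, 0.2323]
eef_rot: [-0.0, 0.15, 0.989, 0.0]
wrist_force: [0.2, -0.3, 1.3]
opening: 0.447
```

```bash
python3 rd.py 1; python3 - <<'E'
from h import *
a=snap('scene','s5')['pixels'][130:260,230:390,::-1]
cv2.imwrite('pics/c5.png',cv2.resize(a,None,fx=4.5,fy=4.5,interpolation=cv2.INTER_CUBIC))
E
```

```text
t 22.95 F [0.04 0.25 1.33] M [ 0.029 -0.002 -0.042] sdMz 0.0 head 162.77 q6 -1.5505 pos [ 0.5132 -0.0253  0.233 ] op 0.451 tooldF [ 0.03  0.25 -1.33]
```

View pics/c5.png

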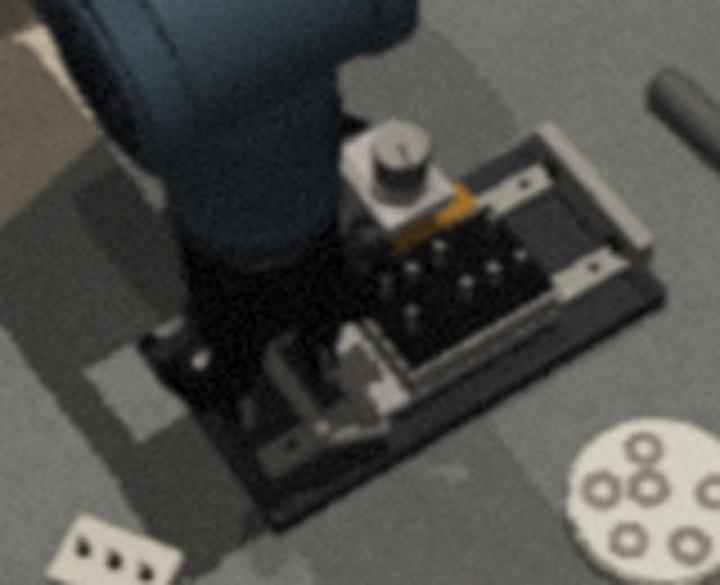

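The fingers straddle the bar, around (300,380) in the crop. I'll grip it and slide towards the stop, gently at first.

>>> {"method": "drive_tool", "body": {
  "commands": [
    [[0,0,0,0,0,0,180],[0,0,0,0,0,0,220],[0,0,0,0,0,0,255],[0,0,0,0,0,0,255],[0,0,0,0,0,0,255],[0,0,0,0,0,0,255]]
  ]
}}

```text
time_s: 23.6
eef_pos: [0.5133, -0.0254, 0.2333]
eef_rot: [0.001, 0.15, 0.989, 0.0]
wrist_force: [-1.6, 1.7, 6.4]
opening: 0.092
```

>>> {"method": "drive_tool", "body": {
  "commands": [
    [[0,0.05,0,0,0,0,255],[0,0.1,0,0,0,0,255],[0,0.1,0,0,0,0,255],[0,0.1,0,0,0,0,255],[0,0.05,0,0,0,0,255],[0,0,0,0,0,0,255]]
  ]
}}

```text
time_s: 24.2
eef_pos: [0.5193, -0.0063, 0.2333]
eef_rot: [0.001, 0.15, 0.989, -0.0]
wrist_force: [-0.5, 1.1, 6.1]
opening: 0.092
```

```bash
python3 rd.py 3
```

```text
t 24.35 F [-0.43  1.55  5.91] M [ 0.214  0.093 -0.035] sdMz 0.028 head 162.74 q6 -1.5107 pos [ 0.5193 -0.0063  0.2333] op 0.094 tooldF [ 0.86  1.36 -5.91]
```

>>> {"method": "drive_tool", "body": {
  "commands": [
    [[0,0.1,0,0,0,0,255],[0,0.1,0,0,0,0,255],[0,0.1,0,0,0,0,255],[0,0,0,0,0,0,255]]
  ]
}}

```text
time_s: 24.75
eef_pos: [0.5238, 0.0082, 0.2333]
eef_rot: [0.001, 0.15, 0.989, 0.0]
wrist_force: [0.2, 1.9, 6.0]
opening: 0.092
```

>>> {"method": "drive_tool", "body": {
  "commands": [
    [[0,0.06,0,0,0,0,255],[0,0,0,0,0,0,255]]
  ]
}}

```text
time_s: 24.95
eef_pos: [0.5247, 0.0108, 0.2333]
eef_rot: [0.001, 0.15, 0.989, -0.0]
wrist_force: [0.2, 1.1, 5.7]
opening: 0.092
```

>>> {"method": "drive_tool", "body": {
  "commands": [
    [[0,0.06,0,0,0,0,255],[0,0,0,0,0,0,255]]
  ]
}}

```text
time_s: 25.15
eef_pos: [0.5256, 0.0137, 0.2333]
eef_rot: [0.001, 0.15, 0.989, -0.0]
wrist_force: [-0.9, -0.1, 5.8]
opening: 0.093
```

>>> {"method": "drive_tool", "body": {
  "commands": [
    [[0,0.06,0,0,0,0,255],[0,0,0,0,0,0,255]]
  ]
}}

```text
time_s: 25.35
eef_pos: [0.5265, 0.0165, 0.2333]
eef_rot: [0.001, 0.15, 0.989, -0.0]
wrist_force: [-0.5, 0.1, 6.0]
opening: 0.093
```

```bash
python3 rd.py 3;python3 - <<'E'
from h import *
a=snap('scene','s6')['pixels'][130:260,230:390,::-1]
cv2.imwrite('pics/c6.png',cv2.resize(a,None,fx=4.5,fy=4.5,interpolation=cv2.INTER_CUBIC))
E
```

```text
t 25.5 F [-0.24  0.45  5.72] M [ 0.051  0.067 -0.021] sdMz 0.025 head 162.74 q6 -1.4637 pos [0.5264 0.0165 0.2333] op 0.094 tooldF [ 0.35  0.36 -5.72]
```

View pics/c6.png

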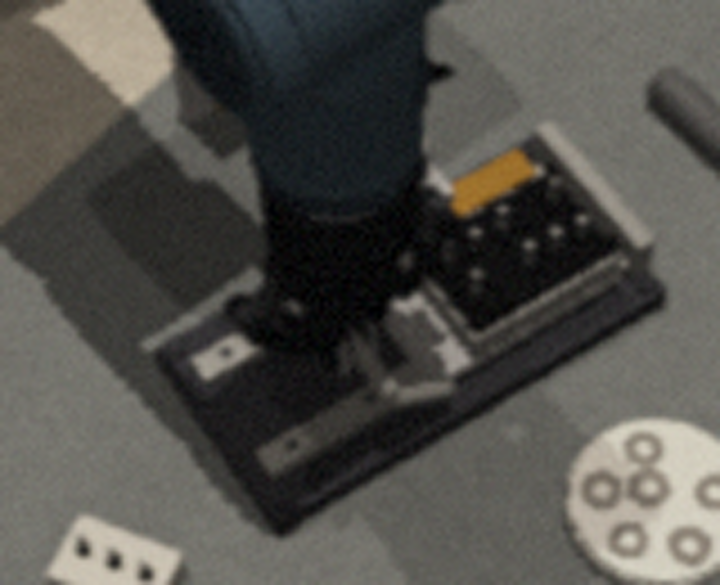

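The carriage is almost at the stop; the gib strip ends near (540,160) and the stop is at (555,150). I'll use 2 mm steps now.

>>> {"method": "drive_tool", "body": {
  "commands": [
    [[0,0.04,0,0,0,0,255],[0,0,0,0,0,0,255]]
  ]
}}

```text
time_s: 25.75
eef_pos: [0.527, 0.0183, 0.2333]
eef_rot: [0.001, 0.15, 0.989, -0.0]
wrist_force: [-0.4, -0.0, 5.6]
opening: 0.091
```

>>> {"method": "drive_tool", "body": {
  "commands": [
    [[0,0.04,0,0,0,0,255],[0,0,0,0,0,0,255]]
  ]
}}

```text
time_s: 25.95
eef_pos: [0.5276, 0.0202, 0.2333]
eef_rot: [0.001, 0.15, 0.989, -0.0]
wrist_force: [0.6, -0.1, 5.7]
opening: 0.087
```

>>> {"method": "drive_tool", "body": {
  "commands": [
    [[0,0.03,0,0,0,0,255],[0,0,0,0,0,0,255]]
  ]
}}

```text
time_s: 26.15
eef_pos: [0.5281, 0.0216, 0.2333]
eef_rot: [0.001, 0.15, 0.989, -0.0]
wrist_force: [-0.9, -0.3, 5.9]
opening: 0.092
```

>>> {"method": "drive_tool", "body": {
  "commands": [
    [[0,0.04,0,0,0,0,255],[0,0,0,0,0,0,255]]
  ]
}}

```text
time_s: 26.35
eef_pos: [0.5287, 0.0235, 0.2333]
eef_rot: [0.001, 0.15, 0.989, -0.0]
wrist_force: [-0.7, -0.4, 5.3]
opening: 0.093
```

>>> {"method": "drive_tool", "body": {
  "commands": [
    [[0,0.04,0,0,0,0,255],[0,0,0,0,0,0,255]]
  ]
}}

```text
time_s: 26.55
eef_pos: [0.5291, 0.0249, 0.2333]
eef_rot: [0.001, 0.15, 0.989, -0.001]
wrist_force: [-1.9, -5.0, 6.0]
opening: 0.091
```

>>> {"method": "drive_tool", "body": {
  "commands": [
    [[0,0.02,0,0,0,0,255],[0,0,0,0,0,0,255],[0,0,0,0,0,0,255]]
  ]
}}

```text
time_s: 26.85
eef_pos: [0.5293, 0.0251, 0.2333]
eef_rot: [0.001, 0.15, 0.989, -0.002]
wrist_force: [-2.8, -8.2, 7.6]
opening: 0.093
```

The force rises and motion stops, so the carriage is against the end stop. I'll release it, rise and clear the view.

>>> {"method": "drive_tool", "body": {
  "commands": [
    [[0,0,0,0,0,0,150],[0,0,0,0,0,0,150],[0,0,0,0,0,0,150],[0,0,-0.3,0,0,0,150],[0,0,-0.7,0,0,0,150],[0,0,-0.9,0,0,0,150],[0,0,-0.9,0,0,0,150],[0,0,-0.7,0,0,0,150],[0,-0.6,0,0,0,0,150],[0,-0.9,0,0,0,0,150]]
  ]
}}

```text
time_s: 27.85
eef_pos: [0.507, -0.0441, 0.409]
eef_rot: [0.002, 0.148, 0.989, 0.0]
wrist_force: [0.7, -1.2, -1.1]
opening: 0.41
```

>>> {"method": "drive_tool", "body": {
  "commands": [
    [[0,-0.8,0,0,0,0,150],[0,-0.8,0,0,0,0,150],[0,-0.8,0,0,0,0,150],[0,-0.8,0,0,0,0,150],[0,-0.4,0,0,0,0,150],[0,0,0,0,0,0,150],[0,0,0,0,0,0,150]]
  ]
}}

```text
time_s: 28.55
eef_pos: [0.4532, -0.2168, 0.4069]
eef_rot: [-0.0, 0.151, 0.989, 0.0]
wrist_force: [0.7, 1.0, 1.0]
opening: 0.415
```

```bash
python3 rd.py 1;python3 - <<'E'
from g import *
snap('top','t7');snap('scene','s7')
for f in('t4','t7','s7'): print(f,groove(f))
a=cv2.imread('pics/t7.png')[110:270,215:435]
cv2.imwrite('pics/c7.png',cv2.resize(a,None,fx=3.6,fy=3.6,interpolation=cv2.INTER_CUBIC))
E
```

```text
t 28.6 F [ 1.03  0.5  -0.29] M [-0.005  0.043 -0.026] sdMz 0.0 head 162.74 q6 -1.9517 pos [ 0.4534 -0.2163  0.407 ] op 0.412 tooldF [-0.83  0.79  0.29]
t4 ('axis', np.float64(-34.0), 'cent', np.float64(-32.8))
t7 ('axis', np.float64(-34.1), 'cent', np.float64(-32.7))
s7 ('axis', np.float64(-55.4), 'cent', np.float64(-44.0))
```

View pics/c7.png

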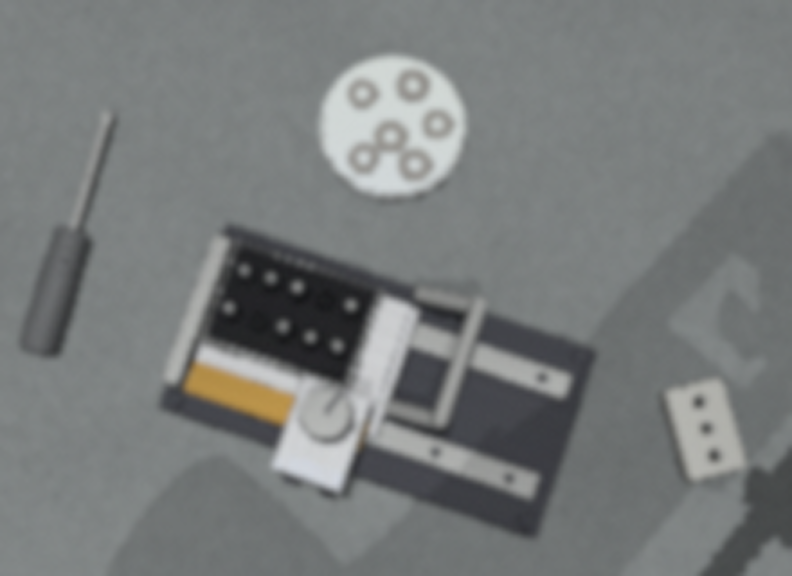

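The carriage is against the end stop at (195,310). The head's groove hasn't moved since the back-off, and the blank, screwdriver and bur block lie where they were. Handing in.

```bash
python3 -c "
from bench import ctrl
print(ctrl.hand_in())"
```

```text
the job is handed in; nothing more can be done
None
```

The thumbscrew is set and the carriage is home, done in the order you asked; I handed in at about 28.6 s of the 72 s.

- **Tightening:** I turned the screw in about 109° (1.9 rad) by the tool. The wrist torque rose from about 0 to about 0.19 N m over the last 11°, which is inside the finger-tight range. The rise per degree was about half of what you described, probably because the grip twisted a little.
- **Backing off:** I turned it back about 92°. A check of the groove suggested the head had followed only about 83°, so I gripped it again and backed off 8° more. Camera and tool readings now put the back-off at about 90–97°. The two cameras disagreed by several degrees, so the quarter turn is not confirmed more closely than that.
- **Carriage:** I then gripped the pull bar and slid the carriage about 53 mm with very little force. At the end stop it stopped moving and the push rose to about 8 N, so I released it.
- **Last look:** The picture shows the carriage against the stop, and the top view gives the same groove angle as right after the back-off. The blank, screwdriver and bur block look undisturbed, judged by eye. The arm was clear of everything.

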